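# Press the lid of a glass food box shut all round its rim

## Robot

A 6-joint arm with a two-finger parallel gripper is mounted at the origin on a cart in front of the work surface, level with it; the furniture and walls round the work are solid. World frame = base frame: x ahead of the robot, y to its left, z up, the work surface at z = 0. Lengths are in m, angles in degrees, forces in N, time in s.
With the tool pointing down it reaches from about 0.375 to 0.9 m from the base axis. Payload 3.1 kg.
Tool frame: the origin (TCP) lies at the very end of the fingers, on their centre line; the grasp point (between the pads) lies 19 mm behind it; z points along the fingers, y is the line along which they close (so a half turn about z gives the same grasp; the last joint's range is limited). The gripper opens to 87 mm and grips with 3 to 60 N. Pads are 19 mm wide; open, the fingers measure 117 mm over their backs; the gripper's body (75 mm by 190 mm) begins 51 mm behind the grasp point.
Start: joints at [-76.175, 30.224, 82.088, -0, 67.689, -10.227], TCP at [0.255, -0.571, 0.223] pointing down, gripper open.
Joint ranges: [-176.69, 176.69], [-43.24, 126.21], [12.49, 139.97], [-82, 262], [0, 151.66], [-163.58, 163.58]. Speed limits (degrees/s): [159.86, 159.86, 180, 180, 180, 180].

## Interface

Orientations are given as a 3x3 rotation matrix whose columns are the frame's x, y, z axes.
In Python, from rig import bot gives the robot as it stands.
- The arm moves only by the tool move_arm, never from a script. Its argument "increments" is a list of rows, each an object with "xyz": the shift along the tool's x, y, z in mm, a list of three; "roll": the turn about the tool's z in rad; "grip": the opening in per cent of the stroke, from 0 (shut) to 100 (fully open). A call has 1 to 5 rows; each row shifts and turns the commanded pose from where the row before left it, along the tool's axes as they then stand; what a row does not reach is not made up. A row lasts 1/12 s, in which the tool goes at most 41.7 mm and 7.16 degrees, less where a joint would pass 70% of its speed; a pose out of reach is approached as far as the arm can. A call is refused whole if a number of a shift passes 41.7 or a number of a turn 0.125, either way. A call with a gripper value outside its range is refused whole. The fingers move at their own pace and stop on an object; the grip force is fixed at half the most. Time passes only in rows, so rows that do not move let the fingers close. It gives the time, the measured TCP pose, the force, the opening and the grip force at its end, in the units of the state.
- bot.read_state(): the state, without advancing time (a new reading comes with each control period).
- bot.capture(name): name is "scene" or "top"; returns (picture, depth): 384x512x3 uint8, red, green, blue; 384x512 float32, m along the optical axis (not along the pixel's ray), 0 where there is no reading.
- bot.camera_model(name): a dict with "intrinsics" (3x3 intrinsics, pixels), "rvec" (rotation vector, rad) and "tvec" (3), from world to camera coordinates, as OpenCV has them. Camera axes: x right, y down, z forward; pixel columns grow to the right and rows downward; lengths in m; the calibration is good to about 2 mm. A picture is of the moment at which its call begins. camera_model takes no time and is no camera call.
- bot.hand_in(): hands the job in; it is judged then, once.
Trained networks look in the newest picture that a camera, given by its name, has taken for a name from the list of things; names that differ only in an ending like _2 or _b are one class to them, and where a whole thing is asked for, a point or a joint stands for the part that bears it (a point fixed in the world has none). Each returns a list of dicts, best first, with "conf" (0 to 1); they miss things now and then, are a little off and sometimes report something else, mostly with a low value. They report only what shows in the picture. A call takes as long as a camera call.
- bot.spot_in(label, camera): "at" ([x, y, z] in m, in the coordinates of the camera as it stood for that picture, good to about 4 mm: the middle of the surface that is visible of it).
- bot.trace(label, camera): "mask" (384x512 bool, what is visible of it).
The state is a dict: "time_s": time; "joint_positions": joint angles; "qvel": joint speeds; "tau": joint torques, N m; "position": TCP position; "tcp_rot": TCP orientation; "force": force on the tool from outside, world axes, zero at the start; "moment": the same for the moment, N m; "opening": opening from 0.0 (shut) to 1.0 (fully open); "grasp_force": force on a finger pad.
Only numpy, scipy, OpenCV 4.12 (cv2) and the standard library are available. Lean on these libraries where they do the work, as an engineer would, in place of code of your own. Each camera call takes 0.05 s, during which the arm holds its last target. There are 200 camera calls.

## Task

The dark teal snap lid lies on the glass box of boiled eggs, but its springy border still stands proud all round. Snap it shut: put the fingertips on the border and run them all the way round it in one go, pressing gently, without taking them off the lid while any of the border is still up. When the whole border is down, move the hand clear; do not lift, tip or shove the box, and leave the salt shaker, the spice jar and the teaspoon alone.

Things in the scene. Friction and masses are not known exactly. Their poses are not given: they have to be found in the camera images.
- glass_box: Clear glass food box with six boiled eggs and a dark teal plastic lid, about 1.3 kg in all, standing loose on the worktop on a thin teal silicone foot that grips; glass 130 mm (x) by 180 mm (y), 60 mm high; lid 143 by 193 mm, corners rounded. Origin: centre of its underside; z up, long side along its own y, lid tab at +y. Lid and box are one thing here: the lid cannot come off.
- lid_centre (a point): Centre of the lid, level with the border's top when shut, 66 mm above the box's underside. The lid's panel, lighter teal, is firm and lies 2.4 mm below this. Round it runs the border, 19 mm wide; its middle line is a rectangle of 122 (x) by 172 mm (y) with corners rounded to 24 mm. At the start the border's top stands 71 mm above the box's underside all round.
- lid_front (a point): Middle of the near long side of the border (61 mm from the lid's centre), at the height of the border's top when shut (66 mm above the box's underside). The border bends: each place goes down 5 mm at about 2 N, then meets the firm glass rim and stays down. A fingertip sliding along with some 5 to 20 N pushes it down as it goes; the parts farther on stay up.
- lid_back (a point): The same on the far long side of the border.
- lid_left (a point): The same on the left short side of the border, 86 mm from the lid's centre (left as seen by the robot with the box square to it).
- lid_right (a point): The same on the right short side of the border, 86 mm from the lid's centre.
- snap_0 (a joint): How far the border is down at x = -61 mm, y = 62 mm in the box's frame: 0 = standing proud, 0.005 m = fully down.
- snap_1 (a joint): How far the border is down at x = -61 mm, y = 0 mm in the box's frame: 0 = standing proud, 0.005 m = fully down.
- snap_2 (a joint): How far the border is down at x = -61 mm, y = -62 mm in the box's frame: 0 = standing proud, 0.005 m = fully down.
- snap_3 (a joint): How far the border is down at x = -37 mm, y = -86 mm in the box's frame: 0 = standing proud, 0.005 m = fully down.
- snap_4 (a joint): How far the border is down at x = 37 mm, y = -86 mm in the box's frame: 0 = standing proud, 0.005 m = fully down.
- snap_5 (a joint): How far the border is down at x = 61 mm, y = -62 mm in the box's frame: 0 = standing proud, 0.005 m = fully down.
- snap_6 (a joint): How far the border is down at x = 61 mm, y = 0 mm in the box's frame: 0 = standing proud, 0.005 m = fully down.
- snap_7 (a joint): How far the border is down at x = 61 mm, y = 62 mm in the box's frame: 0 = standing proud, 0.005 m = fully down.
- snap_8 (a joint): How far the border is down at x = 37 mm, y = 86 mm in the box's frame: 0 = standing proud, 0.005 m = fully down.
- snap_9 (a joint): How far the border is down at x = -37 mm, y = 86 mm in the box's frame: 0 = standing proud, 0.005 m = fully down.
- salt_shaker: Salt shaker with a grey domed cap, 44 mm across, 90 mm high, a bystander. Origin: centre of its underside.
- spice: Spice jar with a white lid, 47 mm across, 98 mm high, a bystander. Origin: centre of its underside.
- spoon: Steel teaspoon lying in front of the box, 137 mm long, 28 mm wide, 13 mm high, a bystander. Origin: its middle, at the bottom; long side along its own x.

How it is judged:
By the outcome, as a careful person would: the job done as asked, in the order asked, and still so for the second after the job is handed in, with the robot touching nothing.
It also fails if it takes over 64 s, if anything falls off the work surface, if the arm or the gripper's body presses on something with over 40 N, if the wrist force passes 120 N, or if a joint passes its speed limit or range.

## Working session

There is one attempt and no reset: what is moved stays moved. The work goes in short steps, Python scripts to look and compute and a tool call to move; the robot and the scene stay as the last step left them, time stands still between calls to the robot, and variables do not carry over. Pictures are saved under pics/ and viewed, at most 10 in all, crops included, and the job is handed in when it is done.

Besides the shell and the picture viewer there is one more tool, called after "Emit:" as name(argument=value, ...), one argument or row to a line, values as JSON. move_arm: Moves the arm, as the interface text tells. Its arguments: {"type":"object","properties":{"increments":{"type":"array"}},"required":["increments"]}

```bash
mkdir -p pics
cat > h.py <<'E'
import numpy as np, cv2
from rig import bot
def cam(n):
    m=bot.camera_model(n); R=cv2.Rodrigues(np.array(m["rvec"],float))[0]
    return np.array(m["intrinsics"],float),R,np.array(m["tvec"],float).ravel()
def toworld(n,p):
    K,R,t=cam(n); return (np.asarray(p)-t)@R
def cloud(n,depth,mask):
    K,R,t=cam(n); v,u=np.nonzero(mask&(depth>0)); d=depth[v,u]
    return toworld(n,np.c_[(u-K[0,2])/K[0,0]*d,(v-K[1,2])/K[1,1]*d,d])
E
python3 - <<'E'
from h import *
ims=[]
for n in("scene","top"):
    im,d=bot.capture(n); ims.append(im)
    for l in("glass_box","lid_centre","salt_shaker","spice","spoon"):
        for r in bot.spot_in(l,n)[:2]: print(n,l,round(r["conf"],2),toworld(n,r["at"]).round(4))
    r=bot.trace("glass_box",n)
    if r:
        P=cloud(n,d,r[0]["mask"]); np.save(f"P_{n}.npy",P)
        q=P[(P[:,2]>.055)&(P[:,2]<.085)]
        print(n,len(q),np.percentile(q[:,2],[5,25,50,75,95]).round(4),cv2.minAreaRect(q[:,:2].astype(np.float32)*1000))
        cv2.drawContours(im:=im.copy(),cv2.findContours(r[0]["mask"].astype(np.uint8),0,2)[0],-1,(255,0,0),1); ims[-1]=im
    print(cam(n)[0].round(1).tolist(), (-cam(n)[1].T@cam(n)[2]).round(3))
o=np.vstack(ims)
cv2.imwrite("pics/a.png",cv2.resize(np.hstack(ims),(800,300))[:,:,::-1])
print({k:np.round(v,3).tolist() for k,v in bot.read_state().items()})
E
```

```text
scene glass_box 0.67 [0.5195 0.2323 0.0679]
scene lid_centre 0.8 [0.5235 0.233  0.0669]
scene salt_shaker 0.56 [0.3917 0.42   0.0439]
scene spice 0.75 [0.4669 0.4357 0.0611]
scene spoon 0.57 [ 0.3845 -0.001   0.0037]
scene 2454 [0.059  0.064  0.0652 0.0708 0.0724] ((532.8741455078125, 200.5571746826172), (143.029296875, 208.232421875), 8.962296485900879)
[[445.7, 0.0, 256.0], [0.0, 445.7, 187.0], [0.0, 0.0, 1.0]] [0.077 1.032 0.498]
top glass_box 0.86 [0.531  0.1958 0.0654]
top lid_centre 0.82 [0.533  0.1949 0.0632]
top salt_shaker 0.78 [0.3994 0.3954 0.0778]
top spice 0.74 [0.4744 0.4109 0.0989]
top spoon 0.81 [ 0.3832 -0.0086  0.0055]
top spoon 0.48 [0.5785 0.2778 0.075 ]
top 4089 [0.0615 0.0636 0.0657 0.0705 0.0733] ((533.6095581054688, 199.48568725585938), (140.7061767578125, 202.93545532226562), 10.086282730102539)
[[400.4, 0.0, 253.7], [0.0, 400.4, 186.2], [0.0, 0.0, 1.0]] [0.419 0.159 1.066]
{'time_s': 0.7, 'joint_positions': [-76.174, 30.219, 82.087, 0.0, 67.691, -10.227], 'qvel': [0.04, 0.028, 0.091, -0.006, 0.004, -0.015], 'tau': [-0.002, -43.987, -17.695, 0.063, 0.05, 0.0], 'position': [0.255, -0.571, 0.223], 'tcp_rot': [[0.913, 0.408, 0.0], [0.408, -0.913, -0.0], [-0.0, 0.0, -1.0]], 'force': [-0.332, 0.065, 0.013], 'moment': [-0.008, 0.019, 0.043], 'grasp_force': 0.0, 'opening': 0.998}
```

View pics/a.png

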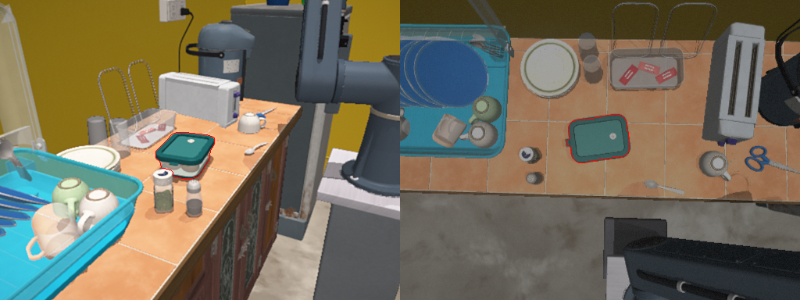

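The pictures show the box near (400/600,138) in the right-hand (top) view, with the shaker and jar to its left, the spoon in front, and nothing close. Next I fit the lid pose accurately.

```bash
cat > fit.py <<'E'
from h import *
from scipy.optimize import minimize
def sd(p,hx,hy,r):
    q=np.abs(p)-[hx-r,hy-r]; return np.linalg.norm(np.maximum(q,0),axis=1)+np.minimum(q.max(1),0)-r
def fit(P,zt=.068):
    P=P[(P[:,2]>.058)&(P[:,2]<.08)]; hi=P[:,2]>zt
    def f(x):
        c,s=np.cos(x[2]),np.sin(x[2]); p=(P[:,:2]*1000-x[:2])@np.array([[c,-s],[s,c]])
        d=sd(p,61,86,24)
        return np.mean(np.where(hi,np.clip(np.abs(d)-9.5,0,6)/6,np.clip(d+9.5,0,6)/6))
    b=min((minimize(f,[533+a,196+e,np.deg2rad(9.5)],method="Nelder-Mead",options=dict(initial_simplex=np.array([[533+a,196+e,.166],[538+a,196+e,.166],[533+a,201+e,.166],[533+a,196+e,.2]]))) for a in(-4,0,4) for e in(-5,0,5)),key=lambda r:r.fun)
    x=b.x; c,s=np.cos(x[2]),np.sin(x[2]); p=(P[:,:2]*1000-x[:2])@np.array([[c,-s],[s,c]]); d=sd(p,61,86,24)
    print("fit",x[:2].round(1),np.rad2deg(x[2]).round(2),b.fun.round(4),"zborder",np.median(P[np.abs(d)<6,2]).round(4),"zpanel",np.median(P[d<-13,2]).round(4),"high inside",p[(d<-13)&hi].mean(0).round(0) if ((d<-13)&hi).any() else 0,"outside",p[d>12].mean(0).round(0),P[d>12,2].mean().round(4))
    return x
E
python3 - <<'E'
from fit import *
for n in("scene","top"): fit(np.load(f"P_{n}.npy"))
P=np.vstack([np.load(f"P_{n}.npy") for n in("scene","top")]); fit(P)
im,d=bot.capture("top"); Q=cloud("top",d,np.ones(d.shape,bool))
s=(Q[:,2]>.11)&(np.abs(Q[:,0]-.533)<.3)&(np.abs(Q[:,1]-.195)<.33); q=Q[s]
print("tall:",len(q), q.min(0).round(3) if len(q) else 0,q.max(0).round(3) if len(q) else 0)
im2,_=bot.capture("scene")
a=cv2.resize(im[135:220,205:305],(480,408),interpolation=3); b=cv2.resize(im2[160:240,195:285],(459,408),interpolation=3)[:,:320]
cv2.imwrite("pics/b.png",np.hstack([a,b])[:,:,::-1])
E
```

```text
fit [535.1 192.9] 9.47 0.1614 zborder 0.0716 zpanel 0.0644 high inside [ -1. -43.] outside [ -3. 102.] 0.0617
fit [535.  194.6] 9.52 0.0308 zborder 0.0713 zpanel 0.0641 high inside [ 0. -7.] outside [ -1. 102.] 0.0593
fit [535.  193.8] 9.41 0.0798 zborder 0.0715 zpanel 0.0642 high inside [ -1. -10.] outside [ -3. 103.] 0.0599
tall: 14227 [ 0.233 -0.135  0.11 ] [0.833 0.525 0.644]
```

View pics/b.png

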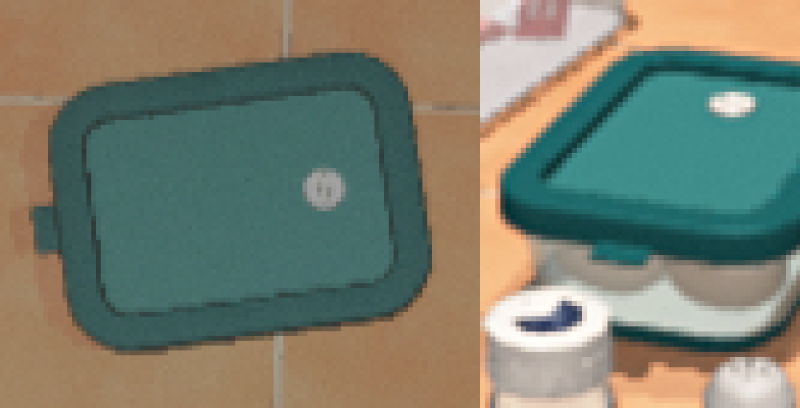

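```bash
cat > w.py <<'E'
from h import *
s=bot.read_state(); R=np.array(s["tcp_rot"]);p=np.array(s["position"])*1000
C=np.array([535,194.5,0.]);a=np.deg2rad(9.5)
B=np.array([[np.cos(a),-np.sin(a),0],[np.sin(a),np.cos(a),0],[0,0,1]])
print("t",s["time_s"],"box",(B.T@(p-C)).round(1),"yaw",np.rad2deg(np.arctan2(R[1,0],R[0,0])).round(2),"tilt",R[2].round(3),"F",np.round(s["force"],1),"op",s["opening"])
E
python3 w.py
python3 - <<'E'
from h import *
im,d=bot.capture("top"); Q=cloud("top",d,np.ones(d.shape,bool))
a=np.deg2rad(9.5); q=Q[Q[:,2]>.10]; c,s=np.cos(a),np.sin(a)
p=(q[:,:2]*1000-[535,194.5])@np.array([[c,-s],[s,c]])
m=(abs(p[:,0])<130)&(abs(p[:,1])<210); print("near tall",m.sum(), np.c_[p[m],q[m,2]][::max(1,m.sum()//12)].round(2).tolist())
m=(Q[:,1]>-.36)&(Q[:,1]<-.1)&(Q[:,0]>.3)&(Q[:,0]<.85)&(Q[:,2]>.05)
h=Q[m]
for x in np.arange(.3,.85,.05):
    k=(h[:,0]>=x)&(h[:,0]<x+.05); print(x.round(2), h[k,2].max().round(3) if k.any() else 0,h[k,1].min() if k.any() else 0,h[k,1].max() if k.any() else 0)
E
```

```text
t 0.8 box [-402.7 -708.5  222.6] yaw 24.05 tilt [-0.  0. -1.] F [-0.3 -0.6 -0.2] op 0.9994399726323124
near tall 1 [[-24.97, 209.53, 0.1]]
0.3 0.598 -0.1457011769127122 -0.11078535687079107
0.35 0 0 0
0.4 0.068 -0.21342250974623939 -0.15512858699512644
0.45 0.068 -0.21956771183064006 -0.15185342585739067
0.5 0.17 -0.25477505989963956 -0.14929468470919416
0.55 0.172 -0.26190627922636867 -0.14811102841584997
0.6 0.266 -0.35988668372081534 -0.15379891680088736
0.65 0.271 -0.3353271837967503 -0.1596352349105458
0.7 0.27 -0.341137657226825 -0.16617832200037702
0.75 0.271 -0.3595150229348011 -0.1721185424884454
0.8 0.272 -0.3339487626917216 -0.12552210046652404
```

Emit:
move_arm(
  increments=[
    {"xyz":[0,0,-35],"roll":0.085,"grip":0},
    {"xyz":[0,0,-35],"roll":0.085,"grip":0},
    {"xyz":[0,0,0],"roll":0.084,"grip":0},
    {"xyz":[5,-30,0],"roll":0,"grip":0},
    {"xyz":[5,-35,0],"roll":0,"grip":0},
  ],
)

```text
time_s: 1.27
position: [0.2538, -0.5067, 0.2931]
tcp_rot: [[0.987, 0.163, 0.001], [0.163, -0.987, -0.004], [0.0, 0.004, -1.0]]
force: [-0.5, 0.6, -0.5]
opening: 0.709
grasp_force: 0.0
```

Emit:
move_arm(
  increments=[
    {"xyz":[15,-35,0],"roll":0,"grip":0},
    {"xyz":[15,-35,0],"roll":0,"grip":0},
    {"xyz":[15,-35,0],"roll":0,"grip":0},
    {"xyz":[15,-35,0],"roll":0,"grip":0},
    {"xyz":[15,-35,0],"roll":0,"grip":0},
  ],
)

```text
time_s: 1.68
position: [0.299, -0.3182, 0.2927]
tcp_rot: [[0.986, 0.164, 0.0], [0.164, -0.986, -0.0], [0.0, 0.0, -1.0]]
force: [0.8, 1.2, 0.2]
opening: 0.326
grasp_force: 0.0
```

```bash
python3 w.py
```

```text
t 1.6833 box [-317.4 -466.7  292.7] yaw 9.46 tilt [ 0.  0. -1.] F [0.8 1.2 0.2] op 0.3264219730629954
```

Emit:
move_arm(
  increments=[
    {"xyz":[26,-31,0],"roll":0,"grip":0},
    {"xyz":[26,-31,0],"roll":0,"grip":0},
    {"xyz":[26,-31,0],"roll":0,"grip":0},
    {"xyz":[26,-31,0],"roll":0,"grip":0},
    {"xyz":[26,-31,0],"roll":0,"grip":0},
  ],
)

```text
time_s: 2.1
position: [0.4022, -0.1439, 0.293]
tcp_rot: [[0.986, 0.165, 0.001], [0.165, -0.986, -0.001], [0.001, 0.001, -1.0]]
force: [0.1, -1.1, 0.8]
opening: 0.018
grasp_force: 0.0
```

Emit:
move_arm(
  increments=[
    {"xyz":[26,-31,0],"roll":0,"grip":0},
    {"xyz":[26,-31,0],"roll":0,"grip":0},
    {"xyz":[26,-31,0],"roll":0,"grip":0},
    {"xyz":[26,-31,0],"roll":0,"grip":0},
    {"xyz":[0,0,0],"roll":0,"grip":0},
  ],
)

```text
time_s: 2.52
position: [0.4867, -0.0004, 0.293]
tcp_rot: [[0.985, 0.172, 0.004], [0.172, -0.985, 0.003], [0.004, -0.002, -1.0]]
force: [0.5, -0.4, 0.1]
opening: 0.006
grasp_force: 0.0
```

Emit:
move_arm(
  increments=[
    {"xyz":[26,-31,0],"roll":0,"grip":0},
    {"xyz":[26,-31,0],"roll":0,"grip":0},
    {"xyz":[0,0,35],"roll":0,"grip":0},
    {"xyz":[0,0,35],"roll":0,"grip":0},
    {"xyz":[0,0,0],"roll":0,"grip":0},
  ],
)

```text
time_s: 2.93
position: [0.5201, 0.0643, 0.217]
tcp_rot: [[0.986, 0.166, -0.013], [0.167, -0.986, 0.001], [-0.013, -0.003, -1.0]]
force: [-2.3, 0.3, -0.8]
opening: 0.008
grasp_force: 0.0
```

```bash
python3 w.py
```

```text
t 2.9333 box [ -36.2 -125.9  217. ] yaw 9.59 tilt [-0.013 -0.003 -1.   ] F [-2.3  0.3 -0.8] op 0.00807634589450157
```

Emit:
move_arm(
  increments=[
    {"xyz":[18,-20,30],"roll":0,"grip":0},
    {"xyz":[18,-20,30],"roll":0,"grip":0},
    {"xyz":[0,0,30],"roll":0,"grip":0},
    {"xyz":[0,0,30],"roll":0,"grip":0},
    {"xyz":[0,0,10],"roll":0,"grip":0},
  ],
)

```text
time_s: 3.35
position: [0.5519, 0.1085, 0.0902]
tcp_rot: [[0.986, 0.165, -0.006], [0.165, -0.986, -0.0], [-0.006, -0.001, -1.0]]
force: [-0.2, 0.6, -0.3]
opening: 0.001
grasp_force: 0.0
```

Emit:
move_arm(
  increments=[
    {"xyz":[0,0,0],"roll":0,"grip":0},
    {"xyz":[0,0,0],"roll":0,"grip":0},
    {"xyz":[0,0,0],"roll":0,"grip":0},
  ],
)

```text
time_s: 3.6
position: [0.5554, 0.1085, 0.0947]
tcp_rot: [[0.986, 0.164, 0.004], [0.164, -0.986, -0.0], [0.004, 0.001, -1.0]]
force: [0.6, 0.3, 0.4]
opening: 0.007
grasp_force: 0.0
```

```bash
python3 w.py
python3 - <<'E'
from h import *
im,_=bot.capture("top");im2,_=bot.capture("scene")
a=cv2.resize(im[125:230,195:315],(440,385),interpolation=3); b=cv2.resize(im2[140:240,185:285],(385,385),interpolation=3)[:,:350]
cv2.imwrite("pics/c.png",np.hstack([a,b])[:,:,::-1])
E
```

```text
t 3.6 box [  5.9 -88.2  94.7] yaw 9.46 tilt [ 0.004  0.001 -1.   ] F [0.6 0.3 0.4] op 0.006989646811185685
```

View pics/c.png

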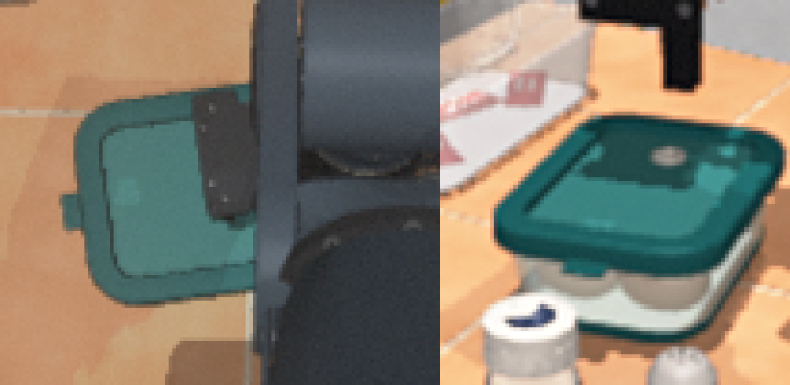

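The fingertips are closed and about 25 mm above the right-hand short side (right crop, tip near (682,85)). I'll lower them gently from here.

Emit:
move_arm(
  increments=[
    {"xyz":[-3,-2,10],"roll":0,"grip":0},
    {"xyz":[-3,0,8],"roll":0,"grip":0},
    {"xyz":[0,0,4],"roll":0,"grip":0},
    {"xyz":[0,0,3],"roll":0,"grip":0},
    {"xyz":[0,0,2],"roll":0,"grip":0},
  ],
)

```text
time_s: 4.12
position: [0.5467, 0.1098, 0.0659]
tcp_rot: [[0.986, 0.165, -0.002], [0.165, -0.986, -0.0], [-0.002, -0.0, -1.0]]
force: [-6.8, -0.9, 22.8]
opening: 0.007
grasp_force: 11.6
```

```bash
python3 w.py
```

```text
t 4.1167 box [ -2.5 -85.4  65.9] yaw 9.5 tilt [-0.002 -0.    -1.   ] F [-6.8 -0.9 22.8] op 0.007322354555859611
```

Emit:
move_arm(
  increments=[
    {"xyz":[0,0,-0.3],"roll":0,"grip":0},
  ],
)

```text
time_s: 4.2
position: [0.5469, 0.1099, 0.0663]
tcp_rot: [[0.986, 0.165, -0.001], [0.165, -0.986, -0.0], [-0.001, -0.0, -1.0]]
force: [-1.8, -0.1, 1.7]
opening: 0.004
grasp_force: 1.1
```

Emit:
move_arm(
  increments=[
    {"xyz":[0,0,0],"roll":0,"grip":0},
  ],
)

```text
time_s: 4.28
position: [0.5471, 0.1099, 0.0663]
tcp_rot: [[0.986, 0.165, -0.001], [0.165, -0.986, -0.0], [-0.001, -0.0, -1.0]]
force: [-2.4, -0.1, 4.6]
opening: 0.005
grasp_force: 2.4
```

```bash
python3 w.py
```

```text
t 4.2833 box [ -2.  -85.4  66.3] yaw 9.5 tilt [-0.001 -0.    -1.   ] F [-2.4 -0.1  4.6] op 0.005054235955153321
```

Emit:
move_arm(
  increments=[
    {"xyz":[2,0,0.3],"roll":0,"grip":0},
    {"xyz":[3,0,0.3],"roll":0,"grip":0},
    {"xyz":[4,0,0],"roll":0,"grip":0},
  ],
)

```text
time_s: 4.53
position: [0.5501, 0.1107, 0.066]
tcp_rot: [[0.986, 0.166, -0.013], [0.166, -0.986, -0.002], [-0.014, -0.0, -1.0]]
force: [-9.9, -2.7, 15.4]
opening: 0.005
grasp_force: 7.5
```

```bash
python3 w.py
```

```text
t 4.5333 box [  1.1 -85.2  66. ] yaw 9.58 tilt [-0.014 -0.    -1.   ] F [-9.9 -2.7 15.4] op 0.004559610897055874
```

Emit:
move_arm(
  increments=[
    {"xyz":[3,0,-0.3],"roll":0,"grip":0},
    {"xyz":[4,0,0],"roll":0,"grip":0},
    {"xyz":[4,0,0],"roll":0,"grip":0},
  ],
)

```text
time_s: 4.78
position: [0.5654, 0.1131, 0.066]
tcp_rot: [[0.986, 0.165, -0.004], [0.165, -0.986, -0.0], [-0.004, -0.0, -1.0]]
force: [-4.7, -0.4, 7.9]
opening: 0.009
grasp_force: 4.0
```

```bash
python3 w.py
```

```text
t 4.7833 box [ 16.6 -85.3  66. ] yaw 9.52 tilt [-0.004 -0.    -1.   ] F [-4.7 -0.4  7.9] op 0.008979588818171643
```

Emit:
move_arm(
  increments=[
    {"xyz":[4,0,0],"roll":0,"grip":0},
    {"xyz":[5,0,0],"roll":0,"grip":0},
    {"xyz":[5,0,0],"roll":0,"grip":0},
    {"xyz":[5,0,0],"roll":0,"grip":0},
  ],
)

```text
time_s: 5.12
position: [0.5817, 0.1158, 0.0662]
tcp_rot: [[0.986, 0.166, -0.009], [0.166, -0.986, -0.001], [-0.01, -0.0, -1.0]]
force: [-8.0, -1.9, 11.9]
opening: 0.005
grasp_force: 6.1
```

```bash
python3 w.py
```

```text
t 5.1167 box [ 33.1 -85.3  66.2] yaw 9.56 tilt [-0.01 -0.   -1.  ] F [-8.  -1.9 11.9] op 0.004946431482620142
```

Emit:
move_arm(
  increments=[
    {"xyz":[5,-0.5,-0.1],"roll":0,"grip":0},
    {"xyz":[5.8,-2.4,0],"roll":0,"grip":0},
    {"xyz":[5,-3.8,0],"roll":0,"grip":0},
  ],
)

```text
time_s: 5.37
position: [0.6004, 0.1247, 0.0663]
tcp_rot: [[0.986, 0.165, -0.001], [0.165, -0.986, -0.001], [-0.001, 0.001, -1.0]]
force: [-2.7, -2.4, 4.1]
opening: 0.007
grasp_force: 2.4
```

```bash
python3 w.py
```

```text
t 5.3667 box [ 53.  -79.7  66.3] yaw 9.51 tilt [-0.001  0.001 -1.   ] F [-2.7 -2.4  4.1] op 0.006887381744866199
```

Emit:
move_arm(
  increments=[
    {"xyz":[3.8,-5,0.3],"roll":0,"grip":0},
    {"xyz":[2.8,-5.8,0],"roll":0,"grip":0},
    {"xyz":[1.2,-6.2,0],"roll":0,"grip":0},
  ],
)

```text
time_s: 5.62
position: [0.6075, 0.142, 0.0666]
tcp_rot: [[0.986, 0.166, 0.004], [0.166, -0.986, -0.003], [0.003, 0.004, -1.0]]
force: [-0.9, -6.6, 7.8]
opening: 0.007
grasp_force: 4.4
```

```bash
python3 w.py
```

```text
t 5.6167 box [ 62.8 -63.8  66.6] yaw 9.57 tilt [ 0.003  0.004 -1.   ] F [-0.9 -6.6  7.8] op 0.006966336353781615
```

Emit:
move_arm(
  increments=[
    {"xyz":[-1,-5,0.1],"roll":0,"grip":0},
    {"xyz":[-0.5,-5,0],"roll":0,"grip":0},
    {"xyz":[0,-5,0],"roll":0,"grip":0},
    {"xyz":[0,-5,0],"roll":0,"grip":0},
  ],
)

```text
time_s: 5.95
position: [0.603, 0.1624, 0.0665]
tcp_rot: [[0.986, 0.165, 0.005], [0.165, -0.986, -0.001], [0.005, 0.002, -1.0]]
force: [1.0, -1.7, 3.7]
opening: 0.005
grasp_force: 2.2
```

```bash
python3 w.py
```

```text
t 5.95 box [ 61.7 -42.9  66.5] yaw 9.51 tilt [ 0.005  0.002 -1.   ] F [ 1.  -1.7  3.7] op 0.005489731197216997
```

Emit:
move_arm(
  increments=[
    {"xyz":[0,-4,0.3],"roll":0,"grip":0},
    {"xyz":[0,-5,0.1],"roll":0,"grip":0},
    {"xyz":[0,-5,0],"roll":0,"grip":0},
    {"xyz":[0,-5,0],"roll":0,"grip":0},
    {"xyz":[0,-5,0],"roll":0,"grip":0},
  ],
)

```text
time_s: 6.37
position: [0.5985, 0.1861, 0.0661]
tcp_rot: [[0.986, 0.166, 0.004], [0.166, -0.986, -0.001], [0.004, 0.002, -1.0]]
force: [0.3, -4.1, 6.8]
opening: 0.003
grasp_force: 3.4
```

```bash
python3 w.py
```

```text
t 6.3667 box [ 61.3 -18.7  66.1] yaw 9.53 tilt [ 0.004  0.002 -1.   ] F [ 0.3 -4.1  6.8] op 0.0026104298982418815
```

Emit:
move_arm(
  increments=[
    {"xyz":[0,-5,0.2],"roll":0,"grip":0},
    {"xyz":[0,-5,0],"roll":0,"grip":0},
    {"xyz":[0,-5,0],"roll":0,"grip":0},
    {"xyz":[0,-5,0],"roll":0,"grip":0},
    {"xyz":[0,-5,0],"roll":0,"grip":0},
  ],
)

```text
time_s: 6.78
position: [0.5952, 0.2098, 0.0666]
tcp_rot: [[0.986, 0.166, 0.006], [0.166, -0.986, -0.003], [0.005, 0.004, -1.0]]
force: [0.3, -5.2, 9.0]
opening: 0.006
grasp_force: 4.2
```

```bash
python3 w.py
python3 - <<'E'
from h import *
im2,_=bot.capture("scene")
cv2.imwrite("pics/d.png",cv2.resize(im2[140:250,180:300],(720,600*11*6//(60*6)*6//1 if 0 else 600),interpolation=3)[:,:,::-1])
E
```

```text
t 6.7833 box [61.9  5.2 66.6] yaw 9.56 tilt [ 0.005  0.004 -1.   ] F [ 0.3 -5.2  9. ] op 0.006191342978425785
```

View pics/d.png

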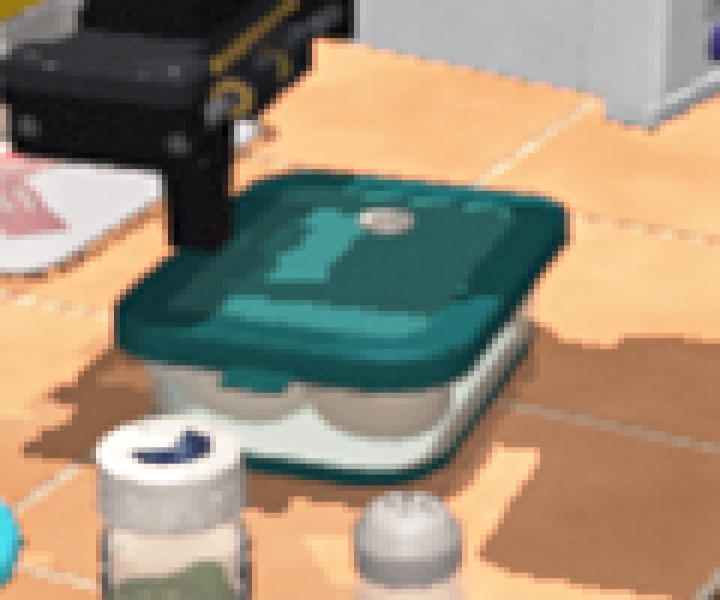

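The finger (200,245) runs on the far long side. Behind it the border now lies nearly level with the panel, ahead of it the border still stands, and the box has not shifted.

Emit:
move_arm(
  increments=[
    {"xyz":[-0.5,-5,0],"roll":0,"grip":0},
    {"xyz":[0,-5,0],"roll":0,"grip":0},
    {"xyz":[0,-5,0],"roll":0,"grip":0},
    {"xyz":[0,-5,0],"roll":0,"grip":0},
    {"xyz":[0,-5,0],"roll":0,"grip":0},
  ],
)

```text
time_s: 7.25
position: [0.5899, 0.2352, 0.0661]
tcp_rot: [[0.986, 0.166, 0.004], [0.166, -0.986, -0.002], [0.004, 0.002, -1.0]]
force: [0.6, -5.3, 8.4]
opening: 0.006
grasp_force: 4.1
```

```bash
python3 w.py
```

```text
t 7.25 box [60.9 31.1 66.1] yaw 9.54 tilt [ 0.004  0.002 -1.   ] F [ 0.6 -5.3  8.4] op 0.006462064886324724
```

Emit:
move_arm(
  increments=[
    {"xyz":[0,-5,0.1],"roll":0,"grip":0},
    {"xyz":[0,-5,0],"roll":0,"grip":0},
    {"xyz":[0,-5,0],"roll":0,"grip":0},
    {"xyz":[0,-5,0],"roll":0,"grip":0},
    {"xyz":[0,-5,0],"roll":0,"grip":0},
  ],
)

```text
time_s: 7.67
position: [0.5861, 0.2588, 0.0663]
tcp_rot: [[0.986, 0.167, 0.005], [0.167, -0.986, -0.004], [0.004, 0.004, -1.0]]
force: [2.0, -7.5, 9.7]
opening: 0.001
grasp_force: 5.1
```

```bash
python3 w.py
```

```text
t 7.6667 box [61.  55.  66.3] yaw 9.61 tilt [ 0.004  0.004 -1.   ] F [ 2.  -7.5  9.7] op 0.0013496463384317266
```

Emit:
move_arm(
  increments=[
    {"xyz":[0,-3,0],"roll":0,"grip":0},
    {"xyz":[-0.8,-6.2,0],"roll":0,"grip":0},
    {"xyz":[-2.4,-5.8,0],"roll":0,"grip":0},
    {"xyz":[-3.8,-5,0],"roll":0,"grip":0},
  ],
)

```text
time_s: 8.0
position: [0.5772, 0.2793, 0.0662]
tcp_rot: [[0.986, 0.165, 0.008], [0.165, -0.986, 0.0], [0.008, 0.001, -1.0]]
force: [3.4, -2.0, 6.1]
opening: 0.009
grasp_force: 3.1
```

```bash
python3 w.py
```

```text
t 8.0 box [55.6 76.7 66.2] yaw 9.51 tilt [ 0.008  0.001 -1.   ] F [ 3.4 -2.   6.1] op 0.008750720427157261
```

Emit:
move_arm(
  increments=[
    {"xyz":[-5,-4.2,0.2],"roll":0,"grip":0},
    {"xyz":[-5.8,-2.8,0],"roll":0,"grip":0},
    {"xyz":[-6.2,-1,0],"roll":0,"grip":0},
  ],
)

```text
time_s: 8.25
position: [0.5611, 0.286, 0.0667]
tcp_rot: [[0.986, 0.165, 0.013], [0.165, -0.986, 0.004], [0.014, -0.001, -1.0]]
force: [6.0, 0.3, 7.6]
opening: 0.008
grasp_force: 4.1
```

```bash
python3 w.py
```

```text
t 8.25 box [40.8 86.  66.7] yaw 9.51 tilt [ 0.014 -0.001 -1.   ] F [6.  0.3 7.6] op 0.007913065542062635
```

Now along the left side in −x.

Emit:
move_arm(
  increments=[
    {"xyz":[-5,0,0.2],"roll":0,"grip":0},
    {"xyz":[-5,0,0],"roll":0,"grip":0},
    {"xyz":[-5,0,0],"roll":0,"grip":0},
    {"xyz":[-5,0,0],"roll":0,"grip":0},
    {"xyz":[-5,0,0],"roll":0,"grip":0},
  ],
)

```text
time_s: 8.67
position: [0.5358, 0.282, 0.0663]
tcp_rot: [[0.986, 0.165, 0.012], [0.165, -0.986, 0.004], [0.012, -0.002, -1.0]]
force: [3.7, 2.0, 7.3]
opening: 0.006
grasp_force: 3.3
```

```bash
python3 w.py
```

```text
t 8.6667 box [15.2 86.2 66.3] yaw 9.48 tilt [ 0.012 -0.002 -1.   ] F [3.7 2.  7.3] op 0.005739766136996307
```

Emit:
move_arm(
  increments=[
    {"xyz":[-5,0,0.1],"roll":0,"grip":0},
    {"xyz":[-5,0,0],"roll":0,"grip":0},
    {"xyz":[-5,0,0],"roll":0,"grip":0},
    {"xyz":[-5,0,0],"roll":0,"grip":0},
    {"xyz":[-5,0,0],"roll":0,"grip":0},
  ],
)

```text
time_s: 9.08
position: [0.5112, 0.2779, 0.0661]
tcp_rot: [[0.986, 0.165, 0.012], [0.165, -0.986, 0.004], [0.012, -0.002, -1.0]]
force: [4.3, 0.3, 6.5]
opening: 0.003
grasp_force: 3.4
```

```bash
python3 w.py
```

```text
t 9.0833 box [-9.7 86.2 66.1] yaw 9.48 tilt [ 0.012 -0.002 -1.   ] F [4.3 0.3 6.5] op 0.0028709598522178785
```

Emit:
move_arm(
  increments=[
    {"xyz":[-5,0,0.2],"roll":0,"grip":0},
    {"xyz":[-5,0,0],"roll":0,"grip":0},
    {"xyz":[-5,0,0],"roll":0,"grip":0},
    {"xyz":[-5,0,0],"roll":0,"grip":0},
    {"xyz":[-5,0,0],"roll":0,"grip":0},
  ],
)

```text
time_s: 9.5
position: [0.4888, 0.2746, 0.0665]
tcp_rot: [[0.986, 0.165, 0.016], [0.165, -0.986, 0.006], [0.017, -0.003, -1.0]]
force: [5.4, 1.0, 8.2]
opening: 0.008
grasp_force: 4.1
```

```bash
python3 w.py
```

```text
t 9.5 box [-32.4  86.6  66.5] yaw 9.48 tilt [ 0.017 -0.003 -1.   ] F [5.4 1.  8.2] op 0.008340618420103597
```

Emit:
move_arm(
  increments=[
    {"xyz":[-1,0.5,0.1],"roll":0,"grip":0},
    {"xyz":[-6.2,1,0],"roll":0,"grip":0},
    {"xyz":[-5.8,2.4,0],"roll":0,"grip":0},
    {"xyz":[-5,3.8,0],"roll":0,"grip":0},
  ],
)

```text
time_s: 9.83
position: [0.4708, 0.2644, 0.0661]
tcp_rot: [[0.986, 0.164, 0.014], [0.164, -0.986, 0.006], [0.015, -0.004, -1.0]]
force: [4.7, 4.7, 8.9]
opening: 0.008
grasp_force: 4.4
```

```bash
python3 w.py
```

```text
t 9.8333 box [-51.8  79.5  66.1] yaw 9.45 tilt [ 0.015 -0.004 -1.   ] F [4.7 4.7 8.9] op 0.007552143125706717
```

Emit:
move_arm(
  increments=[
    {"xyz":[-3.8,5,0],"roll":0,"grip":0},
    {"xyz":[-2.4,5.8,0],"roll":0,"grip":0},
    {"xyz":[-0.8,6.2,0],"roll":0,"grip":0},
  ],
)

```text
time_s: 10.08
position: [0.4651, 0.2475, 0.0662]
tcp_rot: [[0.987, 0.162, 0.011], [0.162, -0.987, 0.008], [0.012, -0.006, -1.0]]
force: [-0.8, 12.4, 15.6]
opening: 0.003
grasp_force: 8.4
```

```bash
python3 w.py
```

```text
t 10.0833 box [-60.2  63.8  66.2] yaw 9.31 tilt [ 0.012 -0.006 -1.   ] F [-0.8 12.4 15.6] op 0.0027098156708781065
```

Force is a little high, so I'm easing off.

Emit:
move_arm(
  increments=[
    {"xyz":[0,4,-0.3],"roll":0,"grip":0},
    {"xyz":[0,5,-0.1],"roll":0,"grip":0},
    {"xyz":[0,5,0],"roll":0,"grip":0},
    {"xyz":[0,5,0],"roll":0,"grip":0},
  ],
)

```text
time_s: 10.42
position: [0.4668, 0.2276, 0.0661]
tcp_rot: [[0.987, 0.163, 0.007], [0.163, -0.987, 0.005], [0.008, -0.004, -1.0]]
force: [-1.4, 8.5, 13.4]
opening: 0.005
grasp_force: 6.6
```

```bash
python3 w.py
```

```text
t 10.4167 box [-61.8  43.9  66.1] yaw 9.38 tilt [ 0.008 -0.004 -1.   ] F [-1.4  8.5 13.4] op 0.004994258390667
```

Emit:
move_arm(
  increments=[
    {"xyz":[0.3,5,-0.2],"roll":0,"grip":0},
    {"xyz":[0.2,5,0],"roll":0,"grip":0},
    {"xyz":[0,5,0],"roll":0,"grip":0},
    {"xyz":[0,5,0],"roll":0,"grip":0},
    {"xyz":[0,5,0],"roll":0,"grip":0},
  ],
)

```text
time_s: 10.83
position: [0.4708, 0.2025, 0.0659]
tcp_rot: [[0.987, 0.163, 0.006], [0.163, -0.987, 0.004], [0.006, -0.003, -1.0]]
force: [-2.1, 6.2, 11.8]
opening: 0.004
grasp_force: 5.5
```

```bash
python3 w.py
```

```text
t 10.8333 box [-62.   18.5  65.9] yaw 9.4 tilt [ 0.006 -0.003 -1.   ] F [-2.1  6.2 11.8] op 0.004203900415897587
```

Emit:
move_arm(
  increments=[
    {"xyz":[0.4,5,-0.1],"roll":0,"grip":0},
    {"xyz":[0.2,5,0],"roll":0,"grip":0},
    {"xyz":[0,5,0],"roll":0,"grip":0},
    {"xyz":[0,5,0],"roll":0,"grip":0},
    {"xyz":[0,5,0],"roll":0,"grip":0},
  ],
)

```text
time_s: 11.25
position: [0.4753, 0.1783, 0.0662]
tcp_rot: [[0.987, 0.163, 0.006], [0.163, -0.987, 0.005], [0.006, -0.004, -1.0]]
force: [-1.2, 8.5, 14.8]
opening: 0.004
grasp_force: 6.9
```

```bash
python3 w.py
```

```text
t 11.25 box [-61.5  -6.1  66.2] yaw 9.38 tilt [ 0.006 -0.004 -1.   ] F [-1.2  8.5 14.8] op 0.004321026827177204
```

Emit:
move_arm(
  increments=[
    {"xyz":[0.2,5,-0.3],"roll":0,"grip":0},
    {"xyz":[0,5,0],"roll":0,"grip":0},
    {"xyz":[0,5,0],"roll":0,"grip":0},
    {"xyz":[0,5,0],"roll":0,"grip":0},
    {"xyz":[0,5,0],"roll":0,"grip":0},
  ],
)

```text
time_s: 11.67
position: [0.4793, 0.153, 0.066]
tcp_rot: [[0.987, 0.163, 0.004], [0.163, -0.987, 0.003], [0.005, -0.003, -1.0]]
force: [-1.0, 7.0, 9.6]
opening: 0.008
grasp_force: 5.4
```

```bash
python3 w.py
```

```text
t 11.6667 box [-61.8 -31.7  66. ] yaw 9.4 tilt [ 0.005 -0.003 -1.   ] F [-1.   7.   9.6] op 0.008398082340777909
```

Emit:
move_arm(
  increments=[
    {"xyz":[0.3,5,0],"roll":0,"grip":0},
    {"xyz":[0,5,0],"roll":0,"grip":0},
    {"xyz":[0,5,0],"roll":0,"grip":0},
    {"xyz":[0,5,0],"roll":0,"grip":0},
    {"xyz":[0,5,0],"roll":0,"grip":0},
  ],
)

```text
time_s: 12.08
position: [0.4831, 0.1284, 0.066]
tcp_rot: [[0.987, 0.163, 0.003], [0.163, -0.987, 0.004], [0.004, -0.003, -1.0]]
force: [-2.4, 9.7, 13.8]
opening: 0.004
grasp_force: 7.1
```

```bash
python3 w.py
```

```text
t 12.0833 box [-62.1 -56.6  66. ] yaw 9.38 tilt [ 0.004 -0.003 -1.   ] F [-2.4  9.7 13.8] op 0.004454887595073136
```

Emit:
move_arm(
  increments=[
    {"xyz":[0.5,2,-0.2],"roll":0,"grip":0},
    {"xyz":[1.2,6.2,0],"roll":0,"grip":0},
    {"xyz":[2.4,5.8,0],"roll":0,"grip":0},
    {"xyz":[3.8,5,0],"roll":0,"grip":0},
  ],
)

```text
time_s: 12.42
position: [0.4899, 0.1113, 0.066]
tcp_rot: [[0.987, 0.163, -0.006], [0.163, -0.987, 0.004], [-0.005, -0.005, -1.0]]
force: [-7.7, 8.2, 18.2]
opening: 0.008
grasp_force: 8.7
```

```bash
python3 w.py
```

```text
t 12.4167 box [-58.2 -74.6  66. ] yaw 9.39 tilt [-0.005 -0.005 -1.   ] F [-7.7  8.2 18.2] op 0.007819365292294385
```

Emit:
move_arm(
  increments=[
    {"xyz":[5,3.8,-0.5],"roll":0,"grip":0},
    {"xyz":[5.8,2.4,0],"roll":0,"grip":0},
    {"xyz":[6,0,0],"roll":0,"grip":0},
  ],
)

```text
time_s: 12.67
position: [0.5038, 0.106, 0.0657]
tcp_rot: [[0.986, 0.166, -0.015], [0.166, -0.986, 0.0], [-0.015, -0.003, -1.0]]
force: [-16.7, -4.3, 21.9]
opening: 0.007
grasp_force: 13.1
```

```bash
python3 w.py
```

```text
t 12.6667 box [-45.4 -82.1  65.7] yaw 9.54 tilt [-0.015 -0.003 -1.   ] F [-16.7  -4.3  21.9] op 0.006567801200240745
```

Emit:
move_arm(
  increments=[
    {"xyz":[0.5,1.5,-0.5],"roll":0,"grip":0},
    {"xyz":[2,1.5,-0.3],"roll":0,"grip":0},
  ],
)

```text
time_s: 12.83
position: [0.5058, 0.1047, 0.0659]
tcp_rot: [[0.986, 0.165, -0.016], [0.165, -0.986, 0.002], [-0.015, -0.005, -1.0]]
force: [-8.1, 1.8, 11.7]
opening: 0.012
grasp_force: 5.9
```

```bash
python3 w.py
```

```text
t 12.8333 box [-43.6 -83.7  65.9] yaw 9.48 tilt [-0.015 -0.005 -1.   ] F [-8.1  1.8 11.7] op 0.011835753850075553
```

Emit:
move_arm(
  increments=[
    {"xyz":[4,1,-0.1],"roll":0,"grip":0},
    {"xyz":[4,0,0],"roll":0,"grip":0},
    {"xyz":[4,0,0],"roll":0,"grip":0},
  ],
)

```text
time_s: 13.08
position: [0.5226, 0.1045, 0.0663]
tcp_rot: [[0.986, 0.165, -0.006], [0.165, -0.986, 0.0], [-0.006, -0.001, -1.0]]
force: [-3.9, -1.3, 6.8]
opening: 0.005
grasp_force: 3.5
```

```bash
python3 w.py
```

```text
t 13.0833 box [-27.  -86.7  66.3] yaw 9.51 tilt [-0.006 -0.001 -1.   ] F [-3.9 -1.3  6.8] op 0.004694887164551536
```

Steady again, so I'll carry on past the starting point.

Emit:
move_arm(
  increments=[
    {"xyz":[4,0,0],"roll":0,"grip":0},
    {"xyz":[5,0,0],"roll":0,"grip":0},
    {"xyz":[5,-0.3,0],"roll":0,"grip":0},
    {"xyz":[5,0,0],"roll":0,"grip":0},
  ],
)

```text
time_s: 13.42
position: [0.5416, 0.1079, 0.0662]
tcp_rot: [[0.986, 0.165, -0.006], [0.165, -0.986, 0.0], [-0.006, -0.001, -1.0]]
force: [-5.1, -0.9, 5.1]
opening: 0.006
grasp_force: 3.2
```

```bash
python3 w.py
```

```text
t 13.4167 box [ -7.8 -86.5  66.2] yaw 9.52 tilt [-0.006 -0.001 -1.   ] F [-5.1 -0.9  5.1] op 0.0059272777612445525
```

Emit:
move_arm(
  increments=[
    {"xyz":[5,0,0.2],"roll":0,"grip":0},
    {"xyz":[5,0,0],"roll":0,"grip":0},
    {"xyz":[5,0,0],"roll":0,"grip":0},
    {"xyz":[5,0,0],"roll":0,"grip":0},
    {"xyz":[5,0,0],"roll":0,"grip":0},
  ],
)

```text
time_s: 13.83
position: [0.5665, 0.112, 0.066]
tcp_rot: [[0.986, 0.165, -0.005], [0.165, -0.986, 0.0], [-0.005, -0.001, -1.0]]
force: [-4.3, -1.2, 6.9]
opening: 0.007
grasp_force: 3.2
```

```bash
cat > chk.py <<'E'
from fit import *
C=np.array([535,194.5]);a=np.deg2rad(9.5);c,s=np.cos(a),np.sin(a)
for n in("scene","top"):
    im,d=bot.capture(n); P=cloud(n,d,np.ones(d.shape,bool)); P=P[(P[:,2]>.055)&(P[:,2]<.08)]
    p=(P[:,:2]*1000-C)@np.array([[c,-s],[s,c]]); D=sd(p,61,86,24)
    m=np.abs(D)<7; print(n,"panel",np.median(P[D<-14,2]).round(4))
    for i,t in enumerate([(-61,62),(-61,31),(-61,0),(-61,-31),(-61,-62),(-54,-79),(-37,-86),(0,-86),(37,-86),(54,-79),(61,-62),(61,-31),(61,0),(61,31),(61,62),(54,79),(37,86),(0,86),(-37,86),(-54,79)]):
        k=m&(np.linalg.norm(p-t,axis=1)<11); print(t,k.sum(),(np.median(P[k,2])*1000).round(1) if k.sum()>3 else "-",end="; ")
    print()
    cv2.imwrite(f"pics/e_{n}.png",cv2.resize(im[120:250,170:330],(800,600),interpolation=3)[:,:,::-1])
E
python3 w.py; python3 chk.py
```

```text
t 13.8333 box [ 17.5 -86.6  66. ] yaw 9.51 tilt [-0.005 -0.001 -1.   ] F [-4.3 -1.2  6.9] op 0.006529674825668735
scene panel 0.0643
(-61, 62) 26 66.6; (-61, 31) 23 66.5; (-61, 0) 21 66.5; (-61, -31) 20 66.6; (-61, -62) 20 66.5; (-54, -79) 21 66.4; (-37, -86) 26 66.1; (0, -86) 27 66.5; (37, -86) 18 66.0; (54, -79) 19 66.9; (61, -62) 18 66.6; (61, -31) 20 66.7; (61, 0) 23 66.8; (61, 31) 24 66.7; (61, 62) 21 66.7; (54, 79) 30 66.3; (37, 86) 38 66.2; (0, 86) 40 66.0; (-37, 86) 39 65.9; (-54, 79) 30 66.3; 
top panel 0.064
(-61, 62) 44 66.3; (-61, 31) 46 66.5; (-61, 0) 46 66.2; (-61, -31) 0 -; (-61, -62) 0 -; (-54, -79) 0 -; (-37, -86) 0 -; (0, -86) 0 -; (37, -86) 0 -; (54, -79) 0 -; (61, -62) 0 -; (61, -31) 1 -; (61, 0) 0 -; (61, 31) 43 66.0; (61, 62) 43 66.2; (54, 79) 44 66.7; (37, 86) 46 66.9; (0, 86) 44 66.3; (-37, 86) 42 66.4; (-54, 79) 44 66.9;
```

View pics/e_scene.png

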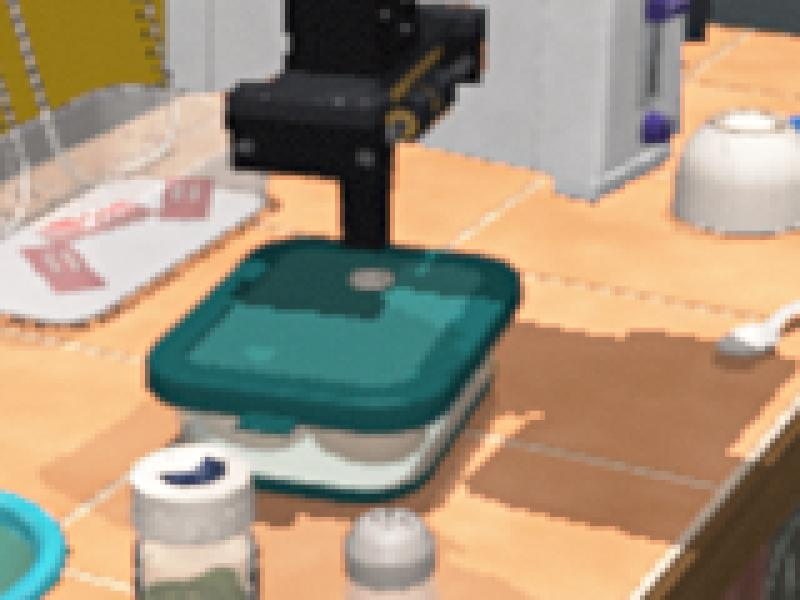

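The finger is at (365,240) on the right-hand side. The border reads 66–67 mm all round, down from 71. The first corner was pressed only lightly, so I'll run over it once more before lifting.

Emit:
move_arm(
  increments=[
    {"xyz":[5,-0.3,0.1],"roll":0,"grip":0},
    {"xyz":[5,-0.3,0],"roll":0,"grip":0},
    {"xyz":[5,0,0],"roll":0,"grip":0},
    {"xyz":[6,-0.8,0],"roll":0,"grip":0},
    {"xyz":[5.8,-2.4,0.1],"roll":0,"grip":0},
  ],
)

```text
time_s: 14.35
position: [0.5925, 0.1191, 0.0663]
tcp_rot: [[0.986, 0.166, -0.005], [0.166, -0.986, -0.001], [-0.005, 0.001, -1.0]]
force: [-4.2, -3.9, 9.0]
opening: 0.002
grasp_force: 4.4
```

Emit:
move_arm(
  increments=[
    {"xyz":[5,-3.8,0.2],"roll":0,"grip":0},
    {"xyz":[3.8,-5,0.2],"roll":0,"grip":0},
    {"xyz":[2,-5.8,0],"roll":0,"grip":0},
  ],
)

```text
time_s: 14.6
position: [0.6036, 0.1351, 0.0661]
tcp_rot: [[0.986, 0.165, 0.001], [0.165, -0.986, -0.002], [0.001, 0.002, -1.0]]
force: [0.1, -3.7, 5.3]
opening: 0.003
grasp_force: 2.6
```

```bash
python3 w.py
```

```text
t 14.6 box [ 57.9 -69.9  66.1] yaw 9.51 tilt [ 0.001  0.002 -1.   ] F [ 0.1 -3.7  5.3] op 0.0029577728637297488
```

Emit:
move_arm(
  increments=[
    {"xyz":[1.5,-5,0.3],"roll":0,"grip":0},
    {"xyz":[0.5,-5,0.1],"roll":0,"grip":0},
    {"xyz":[0,-5,0],"roll":0,"grip":0},
    {"xyz":[0,-5,0],"roll":0,"grip":0},
    {"xyz":[0,-5,0],"roll":0,"grip":0},
  ],
)

```text
time_s: 15.02
position: [0.6029, 0.1602, 0.0663]
tcp_rot: [[0.986, 0.166, 0.005], [0.166, -0.986, -0.001], [0.004, 0.002, -1.0]]
force: [-0.1, -4.3, 5.5]
opening: 0.005
grasp_force: 3.3
```

```bash
python3 w.py; python3 chk.py
```

```text
t 15.0167 box [ 61.3 -45.   66.3] yaw 9.53 tilt [ 0.004  0.002 -1.   ] F [-0.1 -4.3  5.5] op 0.0047538712855673395
scene panel 0.0643
(-61, 62) 27 66.8; (-61, 31) 24 66.6; (-61, 0) 22 66.1; (-61, -31) 19 66.5; (-61, -62) 22 66.8; (-54, -79) 22 66.6; (-37, -86) 21 66.5; (0, -86) 22 66.6; (37, -86) 21 65.9; (54, -79) 18 66.6; (61, -62) 1 -; (61, -31) 41 68.3; (61, 0) 22 66.4; (61, 31) 22 66.3; (61, 62) 24 66.6; (54, 79) 25 66.5; (37, 86) 36 66.2; (0, 86) 32 66.4; (-37, 86) 42 66.3; (-54, 79) 30 66.5; 
top panel 0.064
(-61, 62) 14 66.6; (-61, 31) 0 -; (-61, 0) 0 -; (-61, -31) 0 -; (-61, -62) 0 -; (-54, -79) 0 -; (-37, -86) 0 -; (0, -86) 0 -; (37, -86) 0 -; (54, -79) 0 -; (61, -62) 0 -; (61, -31) 0 -; (61, 0) 0 -; (61, 31) 0 -; (61, 62) 26 66.3; (54, 79) 45 66.2; (37, 86) 45 65.7; (0, 86) 44 66.6; (-37, 86) 45 66.7; (-54, 79) 47 66.5;
```

The whole border is down; the 68.3 reading is the finger itself. I'm lifting clear.

Emit:
move_arm(
  increments=[
    {"xyz":[0,0,-4],"roll":0,"grip":0},
    {"xyz":[0,0,-15],"roll":0,"grip":0},
    {"xyz":[0,0,-35],"roll":0,"grip":0},
    {"xyz":[0,0,-35],"roll":0,"grip":0},
    {"xyz":[0,0,-35],"roll":0,"grip":0},
  ],
)

```text
time_s: 15.53
position: [0.6, 0.1612, 0.1893]
tcp_rot: [[0.986, 0.165, -0.002], [0.165, -0.986, 0.0], [-0.002, -0.001, -1.0]]
force: [0.7, 0.3, -0.7]
opening: 0.005
grasp_force: 0.0
```

Emit:
move_arm(
  increments=[
    {"xyz":[0,0,-35],"roll":0,"grip":0},
    {"xyz":[0,0,-35],"roll":0,"grip":0},
    {"xyz":[-20,30,0],"roll":0,"grip":0},
    {"xyz":[-20,30,0],"roll":0,"grip":0},
    {"xyz":[-20,30,0],"roll":0,"grip":0},
  ],
)

```text
time_s: 15.95
position: [0.556, 0.0621, 0.2596]
tcp_rot: [[0.986, 0.167, 0.002], [0.167, -0.986, 0.0], [0.002, 0.0, -1.0]]
force: [0.6, -1.0, 0.1]
opening: 0.003
grasp_force: 0.0
```

Emit:
move_arm(
  increments=[
    {"xyz":[-20,20,0],"roll":0,"grip":0},
    {"xyz":[-10,10,0],"roll":0,"grip":0},
    {"xyz":[0,0,0],"roll":0,"grip":0},
    {"xyz":[0,0,0],"roll":0,"grip":0},
    {"xyz":[0,0,0],"roll":0,"grip":0},
  ],
)

```text
time_s: 16.37
position: [0.5326, 0.0285, 0.2591]
tcp_rot: [[0.986, 0.165, 0.001], [0.165, -0.986, 0.001], [0.001, -0.001, -1.0]]
force: [-0.8, -0.1, -0.3]
opening: 0.007
grasp_force: 0.0
```

```bash
python3 w.py; python3 chk.py
python3 - <<'E'
from fit import *
im,d=bot.capture("top"); r=bot.trace("glass_box","top"); fit(cloud("top",d,r[0]["mask"]),.0652)
for l in("salt_shaker","spice","spoon"): print(l,[toworld("top",x["at"]).round(4) for x in bot.spot_in(l,"top")[:1]])
E
```

```text
t 16.3667 box [ -29.7 -163.3  259.1] yaw 9.52 tilt [ 0.001 -0.001 -1.   ] F [-0.8 -0.1 -0.3] op 0.007286210946580211
scene panel 0.0643
(-61, 62) 25 66.5; (-61, 31) 25 66.6; (-61, 0) 22 66.5; (-61, -31) 21 67.1; (-61, -62) 15 66.5; (-54, -79) 19 66.5; (-37, -86) 23 66.1; (0, -86) 22 66.5; (37, -86) 22 66.6; (54, -79) 24 66.4; (61, -62) 17 67.0; (61, -31) 18 66.6; (61, 0) 22 66.8; (61, 31) 20 66.7; (61, 62) 25 66.5; (54, 79) 29 66.3; (37, 86) 36 66.4; (0, 86) 39 66.3; (-37, 86) 35 65.8; (-54, 79) 34 66.5; 
top panel 0.0641
(-61, 62) 45 66.8; (-61, 31) 47 66.7; (-61, 0) 44 66.7; (-61, -31) 47 67.1; (-61, -62) 48 66.1; (-54, -79) 46 66.6; (-37, -86) 38 66.8; (0, -86) 37 66.5; (37, -86) 37 66.6; (54, -79) 45 66.8; (61, -62) 44 66.7; (61, -31) 44 66.9; (61, 0) 44 66.3; (61, 31) 45 66.7; (61, 62) 44 66.1; (54, 79) 46 66.5; (37, 86) 45 66.5; (0, 86) 44 66.1; (-37, 86) 45 65.8; (-54, 79) 46 66.4; 
fit [534.5 194.3] 10.29 0.2464 zborder 0.0664 zpanel 0.0641 high inside [-0. -4.] outside [nan nan] nan
salt_shaker [array([0.3993, 0.3948, 0.075 ])]
spice [array([0.4715, 0.4107, 0.0994])]
spoon []fit.py:13: RuntimeWarning: Mean of empty slice.
  print("fit",x[:2].round(1),np.rad2deg(x[2]).round(2),b.fun.round(4),"zborder",np.median(P[np.abs(d)<6,2]).round(4),"zpanel",np.median(P[d<-13,2]).round(4),"high inside",p[(d<-13)&hi].mean(0).round(0) if ((d<-13)&hi).any() else 0,"outside",p[d>12].mean(0).round(0),P[d>12,2].mean().round(4))
  ret = um.true_divide(
  ret = ret.dtype.type(ret / rcount)
```

View pics/e_scene.png

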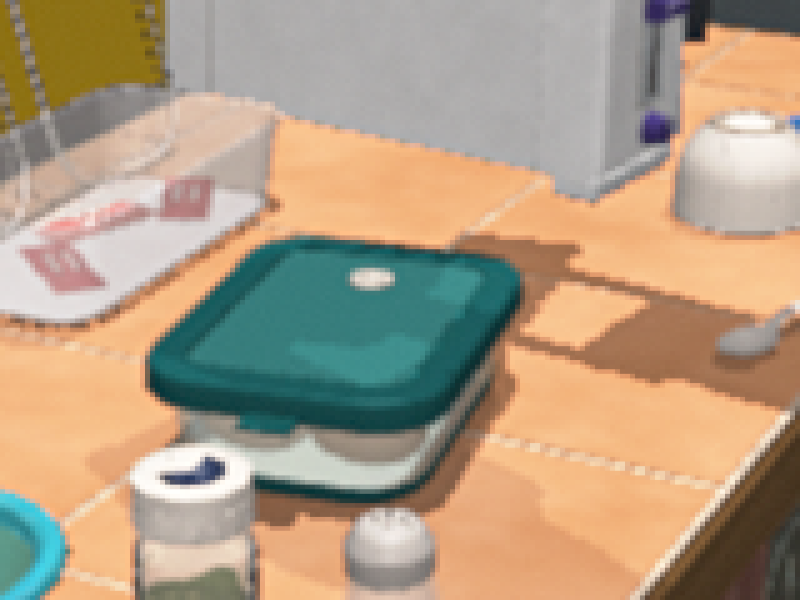

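The lid border (150–520, 240–430) lies flat all round, the box is where it was, and the shaker, jar and spoon are untouched. The hand is clear.

```bash
python3 -c "
from rig import bot
print(bot.hand_in())"
```

```text
the job is handed in; nothing more can be done
None
```

The lid is snapped shut: one unbroken pass with the fingertips brought the whole border down to about 66 mm from 71 mm, pressing mostly 4–16 N with two brief peaks of about 22–23 N; the box, shaker, jar and spoon look unmoved, the hand is clear, and the job is handed in.

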